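Open the cream binding jig

TASK

Open the cream binding jig on the desk: take its cream cover plate by the upright grip bar, lift it straight up off the two dowels, keeping it level so that it does not bind, and lay it down flat, grip bar up, on the floor of the wooden tray without dropping it. Leave the dark grey cover plate seated on its own jig.

Things in the scene. Friction and masses are not known exactly. Their poses are not given: they have to be found in the camera images.
- cream_plate: the cover plate to move: cream plastic, 140 x 56 x 8 mm (x, y, z), about 0.2 kg, with a cream upright grip bar on the middle of its top, 60 mm long (along x), 14 mm wide (y) and 36 mm high above the plate, so 44 mm in all. Origin: centre of the plate's underside; x along its length, z up. Two 10 mm through holes at x = +-55 mm sit over the jig's dowels. Loose.
- cream_jig: the jig under the cream plate: off-white block 170 x 84 mm, fixed to the desk, its clear seat (on which the plate lies) 22 mm above its underside. Two steel dowels 8 mm thick stand at x = +-55 mm, y = 0, and end 18 mm above the seat, 10 mm above the seated plate's top. Origin: centre of its underside, on the desk; x along its length, z up.
- grey_plate: bystander: the same plate with grip bar in dark grey, seated on a second, identical jig. Origin and axes as for the cream plate. Leave it alone.
- tray: shallow open tray of brown wood, fixed to the desk, 204 x 134 mm outside and 192 x 122 mm inside, walls 6 mm thick, rim 20 mm above the desk, inner floor about 6 mm above the desk. Origin: centre of its underside, on the desk; x along its length, z up.
Mind the look-alikes: they are no part of the job. What is shaped like the cream_plate but green or turquoise is not meant.

How it is judged:
By the outcome, as a careful person would: the job done as asked, in the order asked, and still so for the second after the job is handed in, with the robot touching nothing.
It also fails if it takes over 45 s, if anything falls off the work surface, if the arm or the gripper's body presses on something with over 40 N, if the wrist force passes 120 N, or if a joint passes its speed limit or range.

ROBOT

A 7-joint arm with a two-finger parallel gripper is mounted at the origin on the work surface. World frame = base frame: x ahead of the robot, y to its left, z up, the work surface at z = 0. Lengths are in m, angles in rad, forces in N, time in s.
With the tool pointing down it reaches from about 0.35 to 0.775 m from the base axis. Payload 3.1 kg.
Tool frame: the origin (TCP) lies on the centre line of the jaws, within the pads' length; the fingertips stand 14 mm ahead of it and the grasp point (between the pads) lies 5 mm behind it; z points along the fingers, x is the direction in which the jaws open and shut, and the axes are right-handed (so a half turn about z gives the same grasp; the last joint's range is limited). The gripper opens to 85 mm and grips with 20 to 120 N. Pads are 22 mm wide; open, the fingers measure 114 mm over their backs; the gripper's body (76 mm by 85 mm) begins 54 mm behind the grasp point. The pads swing forward as they close: fully open they stand 13 mm farther back than shut.
Start: joints at [-1.354, 0.311, 0.014, 1.512, -0.004, 1.319, -0.027], TCP at [0.141, 0.532, 0.245] pointing down, gripper open.
Joint ranges: [-2.7, 2.7], [-0.3, 1.91], [-1.27, 1.3], [0.12, 2.57], [-1.44, 4.58], [0.2, 2.03], [-3.05, 3.05]. Speed limits (rad/s): [2.79, 2.79, 3.14, 3.14, 3.14, 3.14, 3.14].

INTERFACE

Orientations are given as [roll, pitch, yaw] about the fixed x, y, z axes, in that order (R = Rz(yaw) Ry(pitch) Rx(roll)).
In Python, from bench import status, eyes, r, spotter gives the robot as it stands.
- The arm moves only by the tool apply_moves, never from a script. Its argument "plan" is a list of rows, each an object with "slide": the shift along the tool's x, y, z in mm, a list of three; "turn": the turn about the tool's z in degrees; "jaw": the opening in per cent of the stroke, from 0 (shut) to 100 (fully open). A call has 1 to 20 rows; each row is the pose to reach, as a shift and turn from the pose measured when the call began, along the tool's axes at that moment; what a row does not reach only later rows make up. A row lasts 1/10 s, in which the tool goes at most 50 mm and 8.59 degrees, less where a joint would pass 70% of its speed; a pose out of reach is approached as far as the arm can. A call with a gripper value outside its range is refused whole. The fingers move at their own pace and stop on an object; the grip force is fixed at half the most. Time passes only in rows, so rows that repeat a pose let the fingers close. It gives the time, the measured TCP pose, the force and the opening at its end, in the units of the state.
- status.get_obs(): the state, without advancing time (a new reading comes with each control period).
- eyes.get_image(name): name is "scene" or "top"; returns the picture (480x640x3 uint8, red, green, blue); there is no depth.
- eyes.camera_params(name): a dict with "fx", "fy", "cx", "cy" (pixels), "k1" (the pictures are not rectified: a ray, as slopes to the right and down, at radius r is drawn at 1 + k1 r^2 times it, then the intrinsics apply), "extrinsics" (4x4, takes a point from camera to world coordinates). Camera axes: x right, y down, z forward; pixel columns grow to the right and rows downward; lengths in m; the calibration is good to about 2 mm. A picture is of the moment at which its call begins. camera_params takes no time and is no camera call.
- r.close_job(): hands the job in, once; it reports no verdict.
Trained networks look in the newest picture that a camera, given by its name, has taken for a name from the list of things; names that differ only in an ending like _2 or _b are one class to them, and where a whole thing is asked for, a point or a joint stands for the part that bears it (a point fixed in the world has none). Each returns a list of dicts, best first, with "score" (0 to 1); they miss things now and then, are a little off and sometimes report something else, mostly with a low value. They report only what shows in the picture. A call takes as long as a camera call. They do not tell look-alikes from the thing itself.
- spotter.outline_of(label, camera): "pixels" (480x640 bool, what is visible of it).
- spotter.pinpoint(label, camera): "centre" ([x, y, z] in m, in world coordinates, good to about 4 mm: a listed point, or the origin of a listed thing).
The state is a dict: "time_s": time; "joint_positions": joint angles; "qd": joint speeds; "tau": joint torques, N m; "ee_pos": TCP position; "eef_rot": TCP orientation; "ft_force": force on the tool from outside, world axes, zero at the start; "wrist_torque": the same for the moment, N m; "finger_gap": finger opening in m.
Only numpy, scipy, OpenCV 4.12 (cv2) and the standard library are available. Lean on these libraries where they do the work, as an engineer would, in place of code of your own. Each camera call takes 0.05 s, during which the arm holds its last target.

## Working session

There is one attempt and no reset: what is moved stays moved. The work goes in short steps, Python scripts to look and compute and a tool call to move; the robot and the scene stay as the last step left them, time stands still between calls to the robot, and variables do not carry over. Pictures are saved under pics/ and viewed, and the job is handed in when it is done.

Besides the shell and the picture viewer there is one more tool, called as name(argument=value, ...), one argument or row to a line, values as JSON. apply_moves: Moves the arm, as the interface text tells. Its arguments: {"type":"object","properties":{"plan":{"type":"array"}},"required":["plan"]}

```bash
mkdir -p pics; ls; python3 - <<'E'
from bench import status, eyes, r, spotter
import cv2, numpy as np
o=status.get_obs(); print({k:np.round(v,4).tolist() for k,v in o.items()})
for c in("scene","top"):
    im=eyes.get_image(c); cv2.imwrite(f"pics/{c}0.png",im[:,:,::-1])
    p=eyes.camera_params(c); print(c,{k:np.round(v,4).tolist() for k,v in p.items()})
    for l in("cream_plate","cream_jig","grey_plate","tray"):
        print(c,l,[(round(float(d["score"]),2),np.round(d["centre"],4).tolist()) for d in spotter.pinpoint(l,c)])
E
```

```text
pics
{'time_s': 0.0, 'joint_positions': [-1.3537, 0.3117, 0.014, 1.5131, -0.0044, 1.3192, -0.0272], 'qd': [-0.0006, 0.0008, -0.0003, 0.0017, 0.0002, -0.0019, -0.0005], 'tau': [0.0001, -37.9915, 0.1461, -23.0587, 0.0123, 0.0135, 0.0], 'ee_pos': [0.1406, 0.531, 0.2442], 'eef_rot': [3.1415, 0.0023, 1.3121], 'ft_force': [0.6603, -0.0983, -0.5372], 'wrist_torque': [0.0353, -0.0188, -0.0078], 'finger_gap': 0.0852}
scene {'fx': 456.2031, 'fy': 456.2031, 'cx': 315.5676, 'cy': 246.3828, 'k1': -0.1182, 'extrinsics': [[0.1488, 0.7958, -0.5869, 1.0166], [0.9887, -0.1103, 0.1011, -0.0497], [0.0157, -0.5954, -0.8033, 0.6705], [0.0, 0.0, 0.0, 1.0]]}
scene cream_plate [(0.84, [0.556, -0.0139, 0.0219]), (0.78, [0.8155, 0.0114, -0.0003]), (0.71, [0.3453, -0.0421, 0.0011])]
scene cream_jig [(0.6, [0.5513, -0.0129, 0.0003])]
scene grey_plate [(0.69, [0.5118, -0.273, 0.0229])]
scene tray [(0.92, [0.5036, 0.3277, 0.0018])]
top {'fx': 570.26, 'fy': 570.26, 'cx': 327.5034, 'cy': 240.5428, 'k1': -0.0637, 'extrinsics': [[0.0133, -0.9767, 0.214, 0.3723], [-0.9999, -0.0133, 0.0015, 0.0153], [0.0014, -0.214, -0.9768, 1.0559], [0.0, 0.0, 0.0, 1.0]]}
top cream_plate [(0.97, [0.815, 0.0111, 0.0005]), (0.87, [0.5531, -0.0165, 0.0212]), (0.58, [0.3401, -0.044, -0.0003])]
top cream_jig [(0.69, [0.5558, -0.0085, -0.0012])]
top grey_plate [(0.73, [0.5123, -0.2674, 0.0186])]
top tray [(0.75, [0.5004, 0.3261, 0.0001])]
```

View pics/scene0.png

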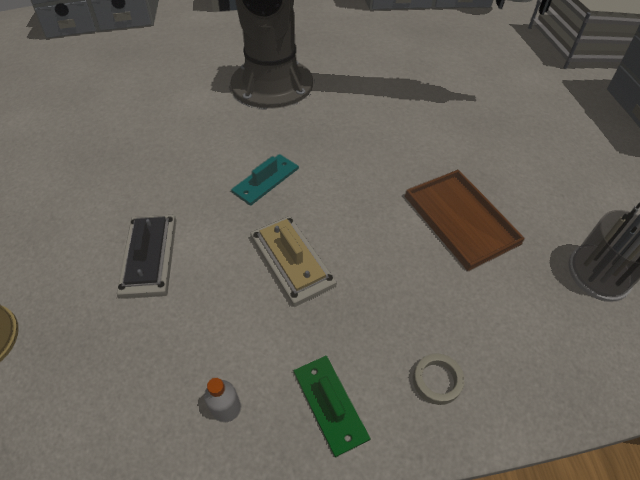

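View pics/top0.png

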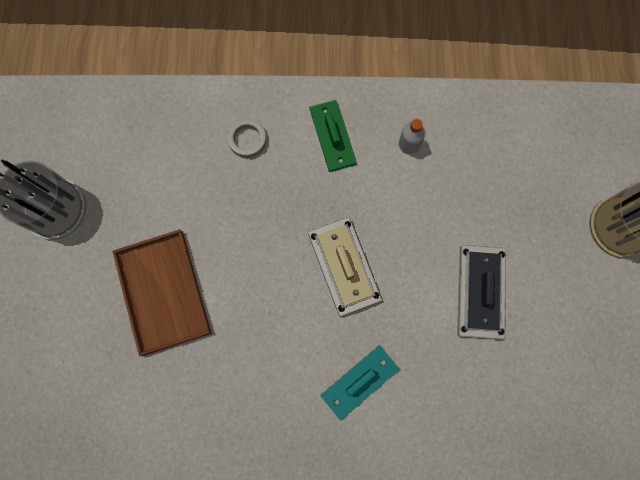

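The top picture shows the cream plate at (345,265) on its jig, the tray at (161,292) and the grey plate at (487,290). The turquoise (360,382) and green (333,135) plates are the look-alikes. Next I'll measure the poses by back-projecting outlines.

```bash
cat > h.py <<'E'
from bench import status, eyes, r, spotter
import cv2, numpy as np
def toplane(c,px,z):
    p=eyes.camera_params(c); K=np.array([[p["fx"],0,p["cx"]],[0,p["fy"],p["cy"]],[0,0,1]])
    q=np.asarray(px,float).reshape(-1,2)
    d=(q-[p["cx"],p["cy"]])/p["fx"]; u=d.copy()
    for _ in range(20): u=d/(1+p["k1"]*(u**2).sum(1,keepdims=True))
    E=np.array(p["extrinsics"]); D=np.c_[u,np.ones(len(u))]@E[:3,:3].T; t=E[:3,3]
    return (t+D*((z-t[2])/D[:,2])[:,None])[:,:2]
def proj(c,P):
    p=eyes.camera_params(c); E=np.array(p["extrinsics"])
    X=(np.atleast_2d(P)-E[:3,3])@E[:3,:3]; u=X[:,:2]/X[:,2:]
    return u*(1+p["k1"]*(u**2).sum(1,keepdims=True))*p["fx"]+[p["cx"],p["cy"]]
def rect(c,m,z):
    cs,_=cv2.findContours(m.astype(np.uint8),cv2.RETR_EXTERNAL,cv2.CHAIN_APPROX_NONE)
    k=max(cs,key=cv2.contourArea)
    w=toplane(c,k[:,0],z)
    (cx,cy),(a,b),ang=cv2.minAreaRect((w*1000).astype(np.float32))
    if a<b:a,b,ang=b,a,ang+90
    return np.round([cx,cy,a,b,(ang+90)%180-90],1)
E
python3 - <<'E'
from h import *
for c,pt in (("top",(345,265)),("scene",(291,255))):
    im=eyes.get_image(c)
    hsv=cv2.cvtColor(im,cv2.COLOR_RGB2HSV)
    x,y=pt; print(c,[hsv[y+dy,x+dx].tolist() for dx,dy in((-12,-12),(12,12),(-8,8),(0,0),(20,0),(-25,0))])
    m=((hsv[...,0]>14)&(hsv[...,0]<32)&(hsv[...,1]>70)); w=np.zeros_like(m); w[y-55:y+55,x-55:x+55]=1; m&=w
    m=cv2.morphologyEx(m.astype(np.uint8),cv2.MORPH_OPEN,np.ones((3,3)))
    print("plate colour",rect(c,m,.03))
    v=im.copy(); v[m>0]=(255,0,0); cv2.imwrite(f"pics/m_{c}.png",cv2.resize(np.hstack([a[y-60:y+60,x-60:x+60] for a in(im,v)]),None,fx=3,fy=3)[:,:,::-1])
    for l,z in(("cream_plate",.03),("cream_jig",.022),("tray",.02),("grey_plate",.03)):
        for d in spotter.outline_of(l,c)[:3]:
            print(l,round(d["score"],2),rect(c,d["pixels"],z))
E
```

```text
top [[24, 78, 163], [22, 92, 91], [24, 77, 162], [28, 67, 164], [21, 25, 164], [20, 26, 120]]
plate colour [553.1 -14.3 139.5  55.3  21.4]
cream_plate 0.98 [805.2   9.9 138.9  58.1  17.6]
cream_plate 0.88 [553.5 -14.7 143.5  59.9  21.7]
cream_plate 0.72 [344.5 -42.1 137.7  56.9 -49.9]
cream_jig 0.95 [551.6 -13.6 171.1  85.4  21. ]
tray 0.57 [500.2 321.5 205.5 137.9  19.1]
grey_plate 0.91 [ 508.5 -268.3  140.4   58.6   -3.8]
scene [[19, 92, 78], [21, 106, 130], [21, 106, 130], [22, 84, 67], [21, 104, 130], [19, 32, 126]]
plate colour [555.6 -12.5 143.5  57.6  21.4]
cream_plate 0.95 [823.8  11.  136.   57.1  17.8]
cream_plate 0.73 [555.8 -14.  145.4  59.8  21.8]
cream_plate 0.63 [365.9 -44.5 141.1  68.3 -50.8]
cream_jig 0.65 [561.9 -12.6 176.4  89.7  20.9]
tray 0.94 [507.1 320.9 211.3 148.   19. ]
grey_plate 0.76 [ 511.3 -267.5  142.3   57.6   -3.4]
```

```bash
python3 - <<'E'
import cv2,numpy as np
a=cv2.imread("pics/m_top.png");b=cv2.imread("pics/m_scene.png")
i=cv2.resize(np.vstack([a,b]),(560,560));cv2.imwrite("pics/mm.png",i)
E
```

```text
(no output)
```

View pics/mm.png

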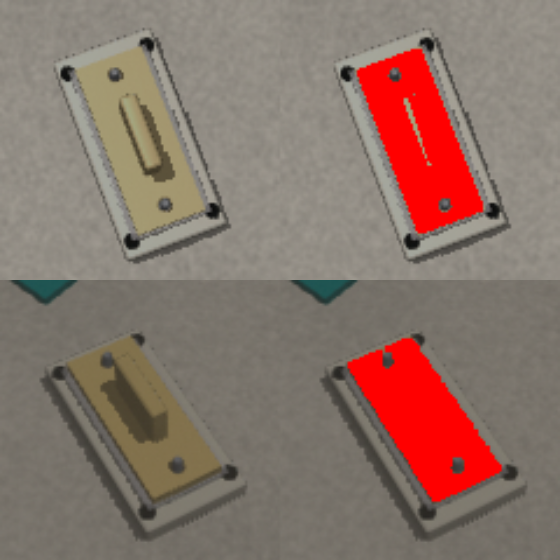

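```bash
cat >> h.py <<'E'
from scipy.spatial.transform import Rotation as Ro
def go(t,yaw):
    o=status.get_obs(); R=Ro.from_euler("xyz",o["eef_rot"]).as_matrix()
    s=R.T@(np.array(t)-o["ee_pos"])*1000
    print("t",o["time_s"],"pos",np.round(o["ee_pos"],4),"rot",np.round(np.degrees(o["eef_rot"]),2),"F",np.round(o["ft_force"],1),"gap",round(o["finger_gap"],4),"q",np.round(o["joint_positions"],2))
    print("slide",np.round(s,1),"turn",round((np.degrees(o["eef_rot"][2])-yaw+180)%360-180,2))
E
python3 -c "
from h import *
go([.554,-.0135,.15],-68.6)"
```

```text
t 1.0 pos [0.1407 0.5317 0.2453] rot [180.    -0.    75.18] F [ 0.2 -0.1 -0.1] gap 0.0855 q [-1.35  0.31  0.01  1.51 -0.    1.32 -0.03]
slide [-421.4  539.    95.3] turn 143.78
```

apply_moves(
  plan=[
    {"slide": [-25, 32, 0], "turn": 8, "jaw": 100},
    {"slide": [-50, 63, 0], "turn": 16, "jaw": 100},
    {"slide": [-74, 95, 0], "turn": 24, "jaw": 100},
    {"slide": [-99, 127, 0], "turn": 32, "jaw": 100},
    {"slide": [-124, 159, 0], "turn": 40, "jaw": 100},
    {"slide": [-149, 190, 0], "turn": 48, "jaw": 100},
    {"slide": [-174, 222, 0], "turn": 56, "jaw": 100},
    {"slide": [-198, 254, 0], "turn": 64, "jaw": 100},
    {"slide": [-223, 285, 0], "turn": 72, "jaw": 100},
    {"slide": [-248, 317, 0], "turn": 80, "jaw": 100},
    {"slide": [-273, 349, 0], "turn": 88, "jaw": 100},
    {"slide": [-298, 381, 0], "turn": 96, "jaw": 100},
    {"slide": [-322, 412, 0], "turn": 104, "jaw": 100},
    {"slide": [-347, 444, 0], "turn": 112, "jaw": 100},
    {"slide": [-372, 476, 10], "turn": 120, "jaw": 100},
    {"slide": [-397, 507, 20], "turn": 128, "jaw": 100},
    {"slide": [-421, 539, 30], "turn": 136, "jaw": 100},
    {"slide": [-421.4, 539, 50], "turn": 143.8, "jaw": 100},
    {"slide": [-421.4, 539, 75], "turn": 143.8, "jaw": 100},
    {"slide": [-421.4, 539, 95], "turn": 143.8, "jaw": 100},
  ],
)

```text
time_s: 3.0
ee_pos: [0.5538, -0.0138, 0.1489]
eef_rot: [3.141, 0.0, -1.198]
ft_force: [-0.3, 0.3, -0.3]
finger_gap: 0.0855
```

```bash
python3 - <<'E'
from h import *
go([.554,-.0135,.048],-68.6)
for c in("scene","top"): 
    im=eyes.get_image(c); cv2.imwrite(f"pics/{c}1.png",im[:,:,::-1])
    k=proj(c,[[.554,-.0135,.066]])[0].astype(int);x,y=k
    cv2.imwrite(f"pics/c{c}1.png",cv2.resize(im[y-80:y+80,x-80:x+80,::-1],(480,480)))
E
```

```text
t 3.0 pos [ 0.5538 -0.0138  0.1489] rot [ 1.7994e+02  1.0000e-02 -6.8660e+01] F [-0.3  0.3 -0.3] gap 0.0855 q [-0.54  0.47  0.74  1.67 -0.34  1.14 -0.91]
slide [ -0.2  -0.4 100.9] turn -0.06
```

View pics/cscene1.png

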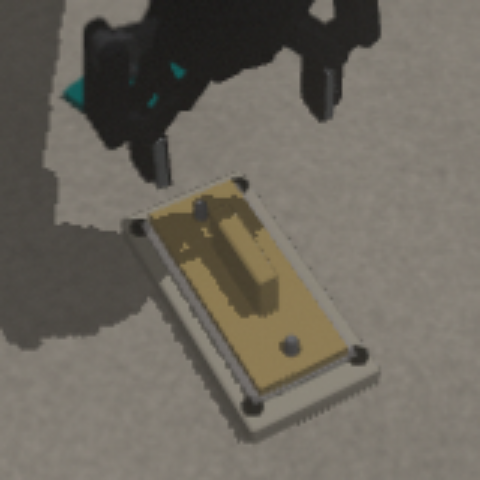

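View pics/top1.png

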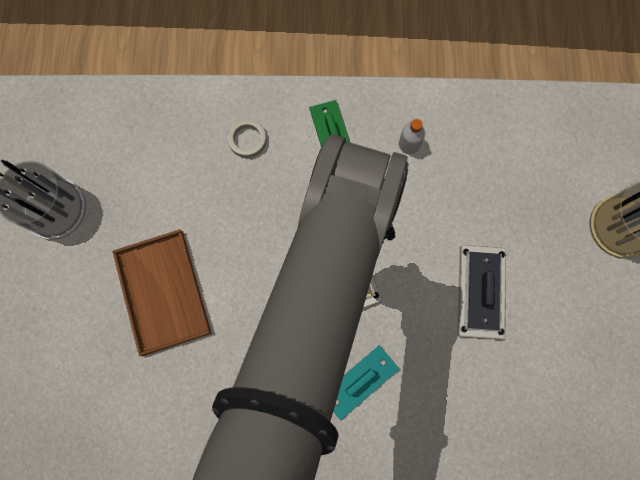

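The scene crop shows the open jaws straddling the grip bar (crop 245,260) and nothing else under the fingers. I'll go down and close part way.

apply_moves(
  plan=[
    {"slide": [-0.2, -0.4, 30], "turn": 0, "jaw": 100},
    {"slide": [-0.2, -0.4, 60], "turn": 0, "jaw": 100},
    {"slide": [-0.2, -0.4, 82], "turn": 0, "jaw": 100},
    {"slide": [-0.2, -0.4, 95], "turn": 0, "jaw": 80},
    {"slide": [-0.2, -0.4, 100.5], "turn": 0, "jaw": 60},
    {"slide": [-0.2, -0.4, 100.5], "turn": 0, "jaw": 40},
    {"slide": [-0.2, -0.4, 100.5], "turn": 0, "jaw": 32},
    {"slide": [-0.2, -0.4, 100.5], "turn": 0, "jaw": 32},
  ],
)

```text
time_s: 3.9
ee_pos: [0.5524, -0.0127, 0.0482]
eef_rot: [3.138, 0.002, -1.197]
ft_force: [-0.7, -0.1, 0.2]
finger_gap: 0.0273
```

```bash
python3 - <<'E'
from h import *
go([.554,-.0135,.048],-68.6)
c="scene"
im=eyes.get_image(c); x,y=proj(c,[[.554,-.0135,.066]])[0].astype(int)
cv2.imwrite(f"pics/c{c}2.png",cv2.resize(im[y-60:y+60,x-60:x+60,::-1],(600,600),interpolation=cv2.INTER_CUBIC))
E
```

```text
t 3.9 pos [ 0.5524 -0.0127  0.0482] rot [ 1.7979e+02  9.0000e-02 -6.8610e+01] F [-0.7 -0.1  0.2] gap 0.0273 q [-0.49  0.59  0.68  1.77 -0.44  0.95 -0.83]
slide [ 1.3 -1.2  0.2] turn -0.01
```

View pics/cscene2.png

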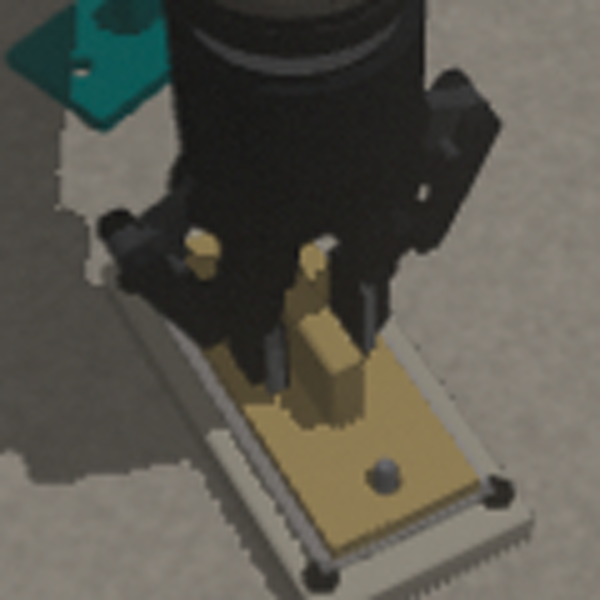

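```bash
python3 - <<'E'
from h import *
c="scene"
im=eyes.get_image(c); x,y=proj(c,[[.554,-.0135,.066]])[0].astype(int)
v=cv2.resize(im[y-60:y+60,x-60:x+60,::-1],(600,600),interpolation=cv2.INTER_CUBIC)
def dr(P,col,closed=True):
    q=((proj(c,P)-[x-60,y-60]+.5)*5).astype(int)
    cv2.polylines(v,[q.reshape(-1,1,2)],closed,col,1)
R=Ro.from_euler("z",21.4,degrees=True).as_matrix();t=np.array([.554,-.0135,.022])
B=lambda L,W,z:[R@[a*L/2,b*W/2,z]+t for a,b in((1,1),(1,-1),(-1,-1),(-1,1))]
dr(B(.14,.056,.008),(0,0,255));dr(B(.06,.014,.044),(0,0,255))
o=status.get_obs();T=Ro.from_euler("xyz",o["eef_rot"]).as_matrix();p=o["ee_pos"];g=o["finger_gap"]/2
for s in(1,-1): dr([T@[s*g,b,z]+p for b,z in((.011,.014),(-.011,.014),(-.011,-.02),(.011,-.02))],(255,100,0))
cv2.imwrite("pics/ov2.png",v)
E
```

```text
(no output)
```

View pics/ov2.png

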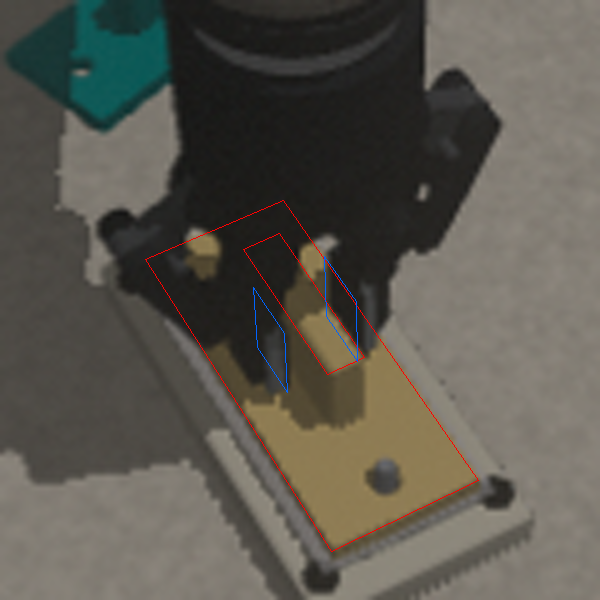

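```bash
python3 - <<'E'
from h import *
for i in range(3): eyes.get_image("top"); go([.554,-.0135,.048],-68.6)
E
```

```text
t 4.05 pos [ 0.5518 -0.0127  0.0476] rot [ 1.7972e+02  1.2000e-01 -6.8620e+01] F [ 0.3 -0.4  0.4] gap 0.0273 q [-0.49  0.59  0.67  1.77 -0.44  0.95 -0.83]
slide [ 1.6 -1.8 -0.4] turn -0.02
t 4.1 pos [ 0.5516 -0.0126  0.0474] rot [ 1.797e+02  1.300e-01 -6.861e+01] F [-0.3 -0.9 -0. ] gap 0.0273 q [-0.49  0.59  0.67  1.77 -0.44  0.95 -0.83]
slide [ 1.7 -1.9 -0.6] turn -0.01
t 4.15 pos [ 0.5515 -0.0126  0.0473] rot [ 1.7969e+02  1.3000e-01 -6.8610e+01] F [ 0.1 -0.1 -0.3] gap 0.0274 q [-0.49  0.59  0.67  1.77 -0.44  0.95 -0.83]
slide [ 1.8 -2.  -0.7] turn -0.01
```

apply_moves(
  plan=[
    {"slide": [1.8, -2.0, -0.5], "turn": 0, "jaw": 32},
    {"slide": [1.8, -2.0, -0.5], "turn": 0, "jaw": 32},
    {"slide": [1.8, -2.0, -0.5], "turn": 0, "jaw": 32},
  ],
)

```text
time_s: 4.45
ee_pos: [0.5542, -0.0137, 0.0478]
eef_rot: [3.136, 0.002, -1.198]
ft_force: [-0.7, 0.0, 0.1]
finger_gap: 0.0273
```

```bash
python3 - <<'E'
from h import *
go([.554,-.0135,.048],-68.6)
E
```

```text
t 4.45 pos [ 0.5542 -0.0137  0.0478] rot [ 1.7969e+02  1.2000e-01 -6.8620e+01] F [-0.7  0.   0.1] gap 0.0273 q [-0.49  0.59  0.67  1.76 -0.44  0.95 -0.83]
slide [-0.2  0.1 -0.2] turn -0.02
```

apply_moves(
  plan=[
    {"slide": [0, 0, 0], "turn": 0, "jaw": 24},
    {"slide": [0, 0, 0], "turn": 0, "jaw": 18},
    {"slide": [0, 0, 0], "turn": 0, "jaw": 10},
    {"slide": [0, 0, 0], "turn": 0, "jaw": 0},
    {"slide": [0, 0, 0], "turn": 0, "jaw": 0},
    {"slide": [0, 0, 0], "turn": 0, "jaw": 0},
  ],
)

```text
time_s: 5.05
ee_pos: [0.5543, -0.0137, 0.0479]
eef_rot: [3.136, 0.002, -1.198]
ft_force: [-0.2, -0.1, 1.7]
finger_gap: 0.0131
```

```bash
python3 - <<'E'
from h import *
eyes.get_image("top");go([.554,-.0135,.048],-68.6); print(status.get_obs()["wrist_torque"])
E
```

```text
t 5.1 pos [ 0.5543 -0.0137  0.0479] rot [ 1.797e+02  1.200e-01 -6.862e+01] F [-0.7  0.4  1.6] gap 0.0131 q [-0.49  0.59  0.67  1.76 -0.44  0.95 -0.83]
slide [-0.3  0.2 -0.1] turn -0.02
[-0.00121458  0.04657575 -0.00082791]
```

apply_moves(
  plan=[
    {"slide": [0, 0, -2], "turn": 0, "jaw": 0},
    {"slide": [0, 0, -4], "turn": 0, "jaw": 0},
    {"slide": [0, 0, -6], "turn": 0, "jaw": 0},
    {"slide": [0, 0, -8], "turn": 0, "jaw": 0},
  ],
)

```text
time_s: 5.5
ee_pos: [0.5541, -0.0136, 0.0559]
eef_rot: [3.136, 0.002, -1.198]
ft_force: [0.5, 1.1, -2.4]
finger_gap: 0.013
```

```bash
python3 - <<'E'
from h import *
go([.5543,-.0137,.070],-68.6); print(status.get_obs()["wrist_torque"])
E
```

```text
t 5.5 pos [ 0.5541 -0.0136  0.0559] rot [ 1.7968e+02  1.3000e-01 -6.8620e+01] F [ 0.5  1.1 -2.4] gap 0.013 q [-0.49  0.58  0.68  1.75 -0.43  0.97 -0.84]
slide [  0.1  -0.1 -14.2] turn -0.02
[ 0.01251041 -0.03699376  0.03462282]
```

Rising cleanly: about 2 N of weight and no side force. I'll continue the lift.

apply_moves(
  plan=[
    {"slide": [0.1, -0.1, -3], "turn": 0, "jaw": 0},
    {"slide": [0.1, -0.1, -6], "turn": 0, "jaw": 0},
    {"slide": [0.1, -0.1, -9], "turn": 0, "jaw": 0},
    {"slide": [0.1, -0.1, -12], "turn": 0, "jaw": 0},
    {"slide": [0.1, -0.1, -16], "turn": 0, "jaw": 0},
    {"slide": [0, 0, -24], "turn": 0, "jaw": 0},
    {"slide": [0, 0, -40], "turn": 0, "jaw": 0},
    {"slide": [0, 0, -60], "turn": 0, "jaw": 0},
    {"slide": [0, 0, -74], "turn": 0, "jaw": 0},
    {"slide": [0, 0, -74], "turn": 0, "jaw": 0},
  ],
)

```text
time_s: 6.5
ee_pos: [0.5565, -0.014, 0.1325]
eef_rot: [3.141, 0.0, -1.198]
ft_force: [0.9, 0.6, -1.7]
finger_gap: 0.013
```

```bash
python3 - <<'E'
from h import *
im=eyes.get_image("scene"); cv2.imwrite("pics/s3.png",im[:,:,::-1]); im=eyes.get_image("top")
go([.502,.325,.13],-71)
for l,z in(("tray",.02),):
  for d in spotter.pinpoint(l,"top"): print(d["score"],d["centre"])
# inner floor by fit: project candidate rim on top image
v=im.copy()
R=Ro.from_euler("z",19,degrees=True).as_matrix();t=np.array([.502,.325,0])
for L,W,z in((.204,.134,.02),(.192,.122,.006)):
    q=proj("top",[R@[a*L/2,b*W/2,z]+t for a,b in((1,1),(1,-1),(-1,-1),(-1,1))])
    cv2.polylines(v,[(q*16).astype(int).reshape(-1,1,2)],True,(0,255,0),1,cv2.LINE_8,4)
cv2.imwrite("pics/tray.png",cv2.resize(np.hstack([a[220:365,100:225] for a in(im,v)]),None,fx=3,fy=3)[:,:,::-1])
E
```

```text
t 6.6 pos [ 0.5545 -0.0135  0.1299] rot [ 1.797e+02  1.400e-01 -6.861e+01] F [-0.   0.1 -2.4] gap 0.0133 q [-0.53  0.49  0.73  1.68 -0.36  1.11 -0.89]
slide [-3.343e+02 -7.460e+01  3.000e-01] turn 2.39
0.97 [0.4993, 0.3258, -0.0001]
```

View pics/s3.png

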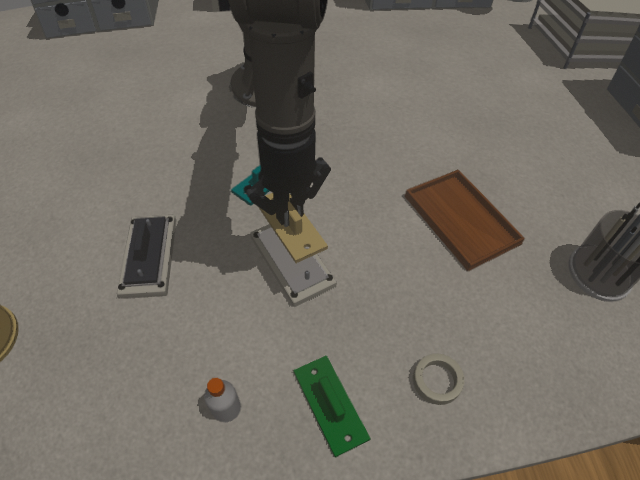

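View pics/tray.png

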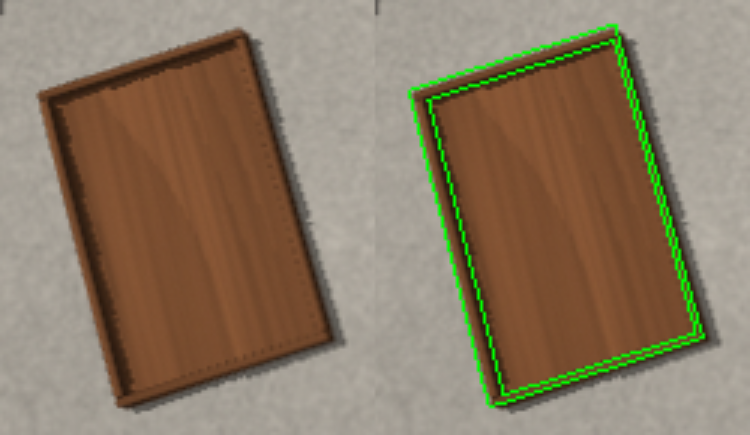

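The scene picture shows the plate hanging level in the jaws (295,230), with the jig bare below it at (305,270). The tray model overlay fits to about 2 mm, so I'll carry the plate over.

apply_moves(
  plan=[
    {"slide": [-10, -2, 0], "turn": 0, "jaw": 0},
    {"slide": [-30, -6, 0], "turn": 0, "jaw": 0},
    {"slide": [-58, -12, 0], "turn": 0.5, "jaw": 0},
    {"slide": [-90, -19, 0], "turn": 0.8, "jaw": 0},
    {"slide": [-122, -26, 0], "turn": 1, "jaw": 0},
    {"slide": [-154, -33, 0], "turn": 1.2, "jaw": 0},
    {"slide": [-186, -40, 0], "turn": 1.5, "jaw": 0},
    {"slide": [-218, -47, 0], "turn": 1.8, "jaw": 0},
    {"slide": [-250, -54, 0], "turn": 2, "jaw": 0},
    {"slide": [-282, -61, 0], "turn": 2.2, "jaw": 0},
    {"slide": [-308, -67, 0], "turn": 2.4, "jaw": 0},
    {"slide": [-325, -70, 0], "turn": 2.4, "jaw": 0},
    {"slide": [-334, -72, 0], "turn": 2.4, "jaw": 0},
    {"slide": [-334, -72, 0], "turn": 2.4, "jaw": 0},
    {"slide": [-334, -72, 0], "turn": 2.4, "jaw": 0},
  ],
)

```text
time_s: 8.15
ee_pos: [0.4997, 0.3218, 0.1296]
eef_rot: [3.134, 0.001, -1.242]
ft_force: [-0.1, -0.4, -1.1]
finger_gap: 0.0133
```

```bash
python3 - <<'E'
from h import *
im=eyes.get_image("scene"); cv2.imwrite("pics/s4.png",im[:,:,::-1]); eyes.get_image("top")
go([.500,.324,.036],-71)
E
```

```text
t 8.25 pos [0.5    0.3214 0.1299] rot [ 1.796e+02  8.000e-02 -7.121e+01] F [-0.  -0.4 -1.8] gap 0.0131 q [-1.06  0.56  0.68  1.56 -0.37  1.16 -1.54]
slide [-2.3 -1.5 93.9] turn -0.21
```

View pics/s4.png

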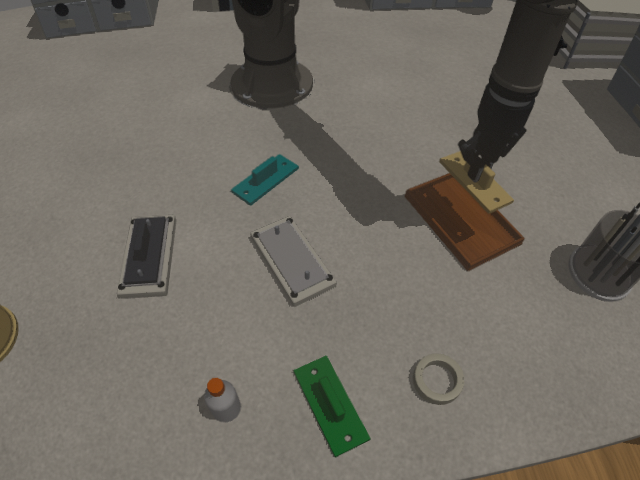

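apply_moves(
  plan=[
    {"slide": [-1, -1, 10], "turn": 0, "jaw": 0},
    {"slide": [-2, -1.5, 30], "turn": 0, "jaw": 0},
    {"slide": [-2.3, -1.5, 50], "turn": 0, "jaw": 0},
    {"slide": [-2.3, -1.5, 68], "turn": 0, "jaw": 0},
    {"slide": [-2.3, -1.5, 80], "turn": 0, "jaw": 0},
    {"slide": [-2.3, -1.5, 88], "turn": 0, "jaw": 0},
    {"slide": [-2.3, -1.5, 91], "turn": 0, "jaw": 0},
    {"slide": [-2.3, -1.5, 91], "turn": 0, "jaw": 0},
    {"slide": [-2.3, -1.5, 91], "turn": 0, "jaw": 0},
  ],
)

```text
time_s: 9.15
ee_pos: [0.5008, 0.3242, 0.0397]
eef_rot: [3.136, 0.002, -1.243]
ft_force: [0.2, 0.8, -1.4]
finger_gap: 0.0132
```

```bash
python3 - <<'E'
from h import *
im=eyes.get_image("scene"); cv2.imwrite("pics/s5.png",cv2.resize(im[140:290,380:550,::-1],None,fx=4,fy=4,interpolation=cv2.INTER_CUBIC)[:600]); eyes.get_image("top");eyes.get_image("top")
go([.500,.324,.032],-71)
E
```

```text
t 9.3 pos [0.5006 0.3243 0.0397] rot [ 1.7969e+02  1.0000e-01 -7.1210e+01] F [-0.7 -0.5 -1.5] gap 0.0129 q [-1.02  0.66  0.62  1.64 -0.45  0.99 -1.49]
slide [0.1 0.6 7.7] turn -0.21
```

View pics/s5.png

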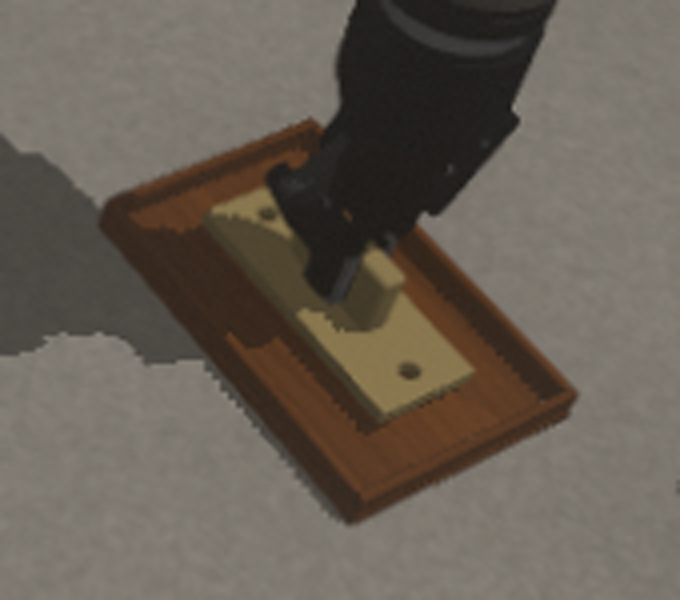

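The plate is inside the tray walls, level and just above the floor, with its near edge at crop (385,420). I'll inch down to contact.

apply_moves(
  plan=[
    {"slide": [0, 0, 2], "turn": 0, "jaw": 0},
    {"slide": [0, 0, 4], "turn": 0, "jaw": 0},
    {"slide": [0, 0, 5.5], "turn": 0, "jaw": 0},
    {"slide": [0, 0, 6.5], "turn": 0, "jaw": 0},
    {"slide": [0, 0, 7], "turn": 0, "jaw": 0},
    {"slide": [0, 0, 7], "turn": 0, "jaw": 0},
  ],
)

```text
time_s: 9.9
ee_pos: [0.5005, 0.3242, 0.0325]
eef_rot: [3.136, 0.002, -1.243]
ft_force: [-0.5, -0.2, -1.8]
finger_gap: 0.0133
```

```bash
python3 - <<'E'
from h import *
eyes.get_image("top")
go([.500,.324,.032],-71)
E
```

```text
t 9.95 pos [0.5005 0.3243 0.0326] rot [ 1.7968e+02  1.0000e-01 -7.1210e+01] F [ 0.7 -0.5 -2.5] gap 0.0132 q [-1.02  0.67  0.62  1.65 -0.46  0.97 -1.48]
slide [0.1 0.6 0.6] turn -0.21
```

apply_moves(
  plan=[
    {"slide": [0, 0, 0.4], "turn": 0, "jaw": 0},
    {"slide": [0, 0, 0.8], "turn": 0, "jaw": 0},
    {"slide": [0, 0, 0.8], "turn": 0, "jaw": 0},
  ],
)

```text
time_s: 10.25
ee_pos: [0.5006, 0.3243, 0.0319]
eef_rot: [3.136, 0.002, -1.243]
ft_force: [0.7, 0.7, -1.6]
finger_gap: 0.0135
```

```bash
python3 - <<'E'
from h import *
go([.500,.324,.032],-71)
eyes.get_image("top")
go([.500,.324,.032],-71)
E
```

```text
t 10.25 pos [0.5006 0.3243 0.0319] rot [ 1.7969e+02  1.1000e-01 -7.1210e+01] F [ 0.7  0.7 -1.6] gap 0.0135 q [-1.02  0.67  0.62  1.65 -0.46  0.97 -1.48]
slide [ 0.1  0.7 -0.1] turn -0.21
t 10.3 pos [0.5006 0.3243 0.0319] rot [ 1.7969e+02  1.1000e-01 -7.1210e+01] F [ 0.4  0.6 -0.8] gap 0.0132 q [-1.02  0.67  0.62  1.65 -0.46  0.97 -1.48]
slide [ 0.1  0.7 -0.1] turn -0.21
```

Contact may be just starting. One more small step should settle it.

apply_moves(
  plan=[
    {"slide": [0, 0, 0.5], "turn": 0, "jaw": 0},
    {"slide": [0, 0, 1.0], "turn": 0, "jaw": 0},
    {"slide": [0, 0, 1.0], "turn": 0, "jaw": 0},
  ],
)

```text
time_s: 10.6
ee_pos: [0.5006, 0.3243, 0.0319]
eef_rot: [3.136, 0.002, -1.243]
ft_force: [-2.1, -1.5, 4.3]
finger_gap: 0.0133
```

```bash
python3 - <<'E'
from h import *
eyes.get_image("top")
go([.500,.324,.032],-71)
E
```

```text
t 10.65 pos [0.5006 0.3243 0.0319] rot [ 1.7969e+02  1.4000e-01 -7.1200e+01] F [-2.  -1.4  5.7] gap 0.0131 q [-1.02  0.67  0.62  1.65 -0.46  0.97 -1.48]
slide [ 0.1  0.7 -0.1] turn -0.2
```

The plate is firmly on the floor (+5.7 N). I'll release, then go straight up.

apply_moves(
  plan=[
    {"slide": [0, 0, 0], "turn": 0, "jaw": 20},
    {"slide": [0, 0, 0], "turn": 0, "jaw": 30},
    {"slide": [0, 0, 0], "turn": 0, "jaw": 45},
    {"slide": [0, 0, 0], "turn": 0, "jaw": 45},
    {"slide": [0, 0, -5], "turn": 0, "jaw": 45},
    {"slide": [0, 0, -15], "turn": 0, "jaw": 45},
    {"slide": [0, 0, -35], "turn": 0, "jaw": 45},
    {"slide": [0, 0, -65], "turn": 0, "jaw": 45},
    {"slide": [0, 0, -105], "turn": 0, "jaw": 45},
    {"slide": [0, 0, -150], "turn": 0, "jaw": 45},
    {"slide": [0, 0, -180], "turn": 0, "jaw": 45},
    {"slide": [0, 0, -180], "turn": 0, "jaw": 45},
  ],
)

```text
time_s: 11.85
ee_pos: [0.5052, 0.3251, 0.2186]
eef_rot: [-3.135, 0.005, -1.243]
ft_force: [0.3, 0.0, 0.2]
finger_gap: 0.0385
```

```bash
python3 - <<'E'
from h import *
im=eyes.get_image("scene"); cv2.imwrite("pics/s6.png",im[:,:,::-1])
go([.500,.324,.032],-71)
eyes.get_image("top")
for c in("scene","top"):
  for l in("cream_plate","grey_plate"): print(c,l,[(round(d["score"],2),np.round(d["centre"],3)) for d in spotter.pinpoint(l,c)])
E
```

```text
t 11.9 pos [0.5036 0.3246 0.2156] rot [-179.92    0.24  -71.22] F [-0.6  0.5 -1.1] gap 0.0384 q [-1.07  0.49  0.71  1.44 -0.33  1.33 -1.58]
slide [  0.2   3.8 183.6] turn -0.22
scene cream_plate [(0.78, array([0.818, 0.01 , 0.   ])), (0.69, array([ 0.347, -0.044, -0.   ])), (0.68, array([0.502, 0.326, 0.006]))]
scene grey_plate [(0.97, array([ 0.512, -0.274,  0.022])), (0.26, array([ 0.503,  0.326, -0.002]))]
top cream_plate [(0.94, array([0.498, 0.319, 0.004])), (0.72, array([0.815, 0.012, 0.001]))]
top grey_plate [(0.89, array([ 0.507, -0.267,  0.021]))]
```

View pics/s6.png

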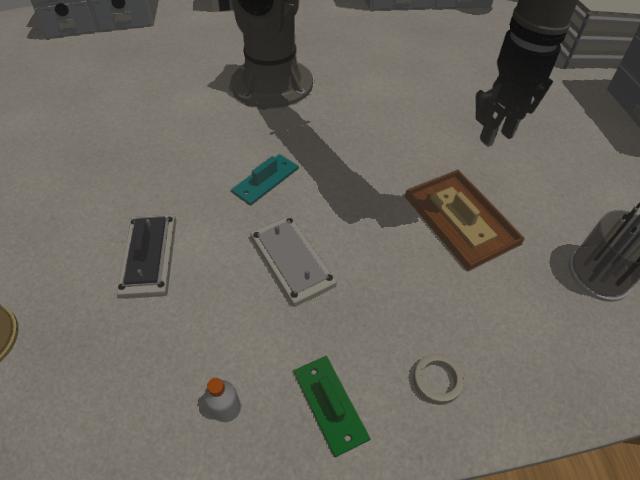

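The cream plate lies flat in the tray with its bar up at (462,213). The jig is bare at (292,260), the grey plate is still seated at (147,250), and the gripper is well clear.

```bash
python3 -c "
from bench import r
print(r.close_job())"
```

```text
the job is handed in; nothing more can be done
None
```

The cream plate is off its jig and lying flat in the wooden tray with its grip bar up. I handed the job in at about 12 s of robot time.

- **Lift:** I gripped the plate by its bar and raised it straight up off the dowels. Side force stayed around 1 N, the only other load was the plate's weight of about 2 N, and the tool tilt stayed near 0.3°.
- **Placing:** I lowered the plate to light contact with the tray floor (about 6 N), then let go and moved the gripper straight up, well clear.
- **Last checks:** The final scene picture shows the cream plate inside the tray walls, its jig bare, and the grey, green and turquoise plates where they were.
- **Disagreements:** The two cameras placed the cream plate's centre 7–8 mm apart, at (0.502, 0.326) and (0.498, 0.319). The tray has about 26–33 mm of margin, so this doesn't matter. One low-score (0.26) "grey_plate" report at the tray was a false detection of the cream plate.

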